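# Draw out and hold the drive arm of a syringe pump

### The job

Swing the door of the syringe pump module wide open (it has a bar handle), about square to the front of the module or further, and leave it open. Then squeeze the release button on the head of the pump's telescoping drive arm to free its lock, and only with the button squeezed in draw the arm out until its pointer stands at the middle one of the three long scale marks. Finish while still holding the arm there with the button squeezed in, so that a syringe can be dropped into the cradle; leave the vial rack, the bottle and the loose syringe where they are.

Things in the scene. Friction and masses are not known exactly. Their poses are not given: they have to be found in the camera images.
- pump_module: white bench-top housing, 260 deep x 280 wide x 146 mm high, fixed. Origin: on the bench under the middle of its front face; x into the housing, y left, z up; yaw within 0.12 rad. In front of it a bay with its floor 33 mm up, to x = -110 mm; at y = 25 to 130 mm, x = -98 to -22, a black drive block with an empty V cradle, 117 mm high; right of it only the arm. Bay open above with the door open
- pump_door (a joint): door angle, 0 shut, 1.57 square to the front, 1.92 rad at its stop. Upright hinge at the left end of the housing's front face; opening swings towards the robot, then left (clockwise from above). A white shell, front, top and sides in one, 280 wide x 118 deep, top 150 mm above the bench, 0.7 kg; light hinge friction (0.1 N m) keeps it where it is left
- door_handle (a point): grip point on the door handle, 122 mm above the bench: an upright steel bar 12 mm thick, its axis 37 mm in front of the door's face, 155 mm in front of and 215 mm right of the hinge (door shut). The bar runs from 62 to 138 mm above the bench and joins the door by a level stub at each end. Moves with the door
- door_hinge (a point): point on the door's upright hinge axis, at the height of the handle's grip point; 140 mm left of the module's origin
- drive_arm (a joint): extension of the telescoping arm, 0 to 0.1 m; grows as it is drawn out to the right (module -y). Starts at 0.003 to 0.022. The pointer stands at the three long marks at 0.035, 0.065 (middle) and 0.095. With the button out a thread of 5 mm pitch locks it (against 20 N or more); free, with about 1 N of drag, while the button is squeezed in
- drive_head: arm's head: upright grey block 30 (x) x 28 mm (y), 48 to 134 mm above the bench, on a steel tube and guide rod. Origin: on its centre line at the button's height, 114 mm above the bench, 60 mm in front of the housing, 12 mm + extension right of the module's origin; axes as the module's. Back face 15 mm behind the origin, button face 24 mm in front: 39 mm front to back, 33 with the button in
- release_button (a joint): button travel, 0 out, 0.006 m fully in. A black pad 20 wide x 26 mm high, 9 mm proud of the head's front face, pressed straight back (module +x): pinch the head front to back. Its spring takes 7 N to start and 10 N fully in; let go, it comes out and locks the arm
- button_face (a point): centre of the button's outer face
- pointer_tip (a point): tip of the steel pointer at the foot of the head's front, 41 mm above the bench, over the scale strip
- mark_middle (a point): middle one of the three long marks (20 mm long, square to the arm's travel, 30 mm apart; short marks every 5 mm) on the white scale strip on the bay's floor in front of the arm. The arm is there when pointer_tip and this agree along the module's y
- vial_rack: loose steel rack 130 x 68 mm with eight capped vials, 59 mm high, origin at its underside; to be left alone
- solvent_bottle: loose glass bottle 80 mm in diameter, 170 mm high, origin at its underside; to be left alone
- glass_syringe: loose glass syringe about 140 mm long lying on the bench, origin on the bench under its middle, x along it; to be left alone

How it is judged:
By the outcome, as a careful person would: the job done as asked, in the order asked, and still so for the second after the job is handed in, while the arm keeps its last pose, push and grip.
It also fails if it takes over 54 s, if anything falls off the work surface, if the arm or the gripper's body presses on something with over 40 N, if the wrist force passes 120 N, or if a joint passes its speed limit or range.

### The arm

A 6-joint arm with a two-finger parallel gripper is mounted at the origin on the work surface. World frame = base frame: x ahead of the robot, y to its left, z up, the work surface at z = 0. Lengths are in m, angles in degrees, forces in N, time in s.
With the tool pointing down it reaches from about 0.4 to 0.825 m from the base axis. Payload 7 kg.
Tool frame: the origin (TCP) lies at the very end of the fingers, on their centre line; the grasp point (between the pads) lies 19 mm behind it; x points along the fingers, y is the direction in which the jaws open and shut, and the axes are right-handed (so a half turn about x gives the same grasp; the last joint's range is limited). The gripper opens to 88 mm and grips with 3 to 60 N. Pads are 19 mm wide; open, the fingers measure 130 mm over their backs; the gripper's body (78 mm by 193 mm) begins 47 mm behind the grasp point.
Start: joints at [91.851, 20.546, 0.682, 0, -70.136, -16.507], TCP at [0.171, 0.653, 0.227] pointing down, gripper open.
Joint ranges: [-176.03, 176.03], [-82.01, 121.73], [-58.28, 71.71], [-173.87, 95.51], [-174.79, -0.11], [-173.66, 173.66]. Speed limits (degrees/s): [136.94, 136.94, 172.46, 180, 180, 180].

### API

Orientations are given as [roll, pitch, yaw] about the fixed x, y, z axes, in that order (R = Rz(yaw) Ry(pitch) Rx(roll)).
In Python, from plant import monitor, eyes, ticket gives the robot as it stands. The module is installed in compiled form; this text tells all that it offers.
- The arm moves only by the shell command python3 -m crank 'ROWS'. ROWS is JSON, a list of rows, each an object with "linear": the shift along the world's x, y, z in units of 60 mm (1.0 is 60 mm), a list of three; "rot": the turn, a rotation vector about the world's x, y, z in units of 5 degrees (1.0 is 5 degrees), a list of three; "hand": the opening, from 0 (shut) to 1 (fully open). In form: [{"linear": [tx, ty, tz], "rot": [ax, ay, az], "hand": hand}, ...]. A call has 1 to 20 rows; each row shifts and turns the pose as measured when the row begins; what a row does not reach is not made up. A row lasts 1/8 s, in which the tool goes at most 62.5 mm and 10.7 degrees, less where a joint would pass 70% of its speed; a pose out of reach is approached as far as the arm can. A call is refused whole if a number of a shift passes 1 or a number of a turn 1, either way. A call with a gripper value outside its range is refused whole. The fingers move at their own pace and stop on an object; the grip force is fixed at half the most. Time passes only in rows, so rows that do not move let the fingers close. It gives the time, the measured TCP pose, the force and the opening at its end, in the units of the state.
- monitor.get_obs(): the state, without advancing time (a new reading comes with each control period).
- eyes.snapshot(name): name is "side" or "top" or "wrist"; returns a dict with "image" (480x640x3 uint8, red, green, blue), "depth" (480x640 float32, m along the optical axis (not along the pixel's ray), 0 where there is no reading), "K" (3x3 intrinsics, pixels), "camera_from_world" (4x4, takes a point from world to camera coordinates); the wrist camera has in their place "hand_eye" (4x4, takes a point from camera to tool coordinates, whose origin is the TCP and whose axes are the tool frame's). Camera axes: x right, y up, looking along -z (the intrinsics and any distortion apply to the point x, -y, -z); pixel columns grow to the right and rows downward; lengths in m; the calibration is good to about 2 mm. A picture is of the moment at which its call begins: read the wrist's pose just before it.
- ticket.close_job(): hands the job in, once; it reports no verdict.
The state is a dict: "clock": time; "joint_pos": joint angles; "qvel": joint speeds; "tau": joint torques, N m; "tool_pos": TCP position; "orientation": TCP orientation; "force": force on the tool from outside, world axes, zero at the start; "moment": the same for the moment, N m; "opening": finger opening in m.
Only numpy, scipy, OpenCV 4.12 (cv2) and the standard library are available. Lean on these libraries where they do the work, as an engineer would, in place of code of your own. Each camera call takes 0.05 s, during which the arm holds its last target.

## Working session

There is one attempt and no reset: what is moved stays moved. The work goes in short steps, Python scripts to look and compute and a shell command to move; the robot and the scene stay as the last step left them, time stands still between calls to the robot, and variables do not carry over. Pictures are saved under pics/ and viewed, and the job is handed in when it is done.

```bash
mkdir -p pics
cat > h.py <<'E'
import numpy as np,cv2
from plant import monitor,eyes,ticket
def snap(n,f):
    o=monitor.get_obs(); s=eyes.snapshot(n); cv2.imwrite('pics/'+f,s['image'][:,:,::-1]); np.savez('pics/'+f+'.npz',pos=o['tool_pos'],ori=o['orientation'],**s); return s
E
python3 - <<'E'
from h import *
o=monitor.get_obs()
for k in o: print(k,np.round(o[k],3))
for n in ['side','top','wrist']:
    s=snap(n,n+'0.png'); print(n,s['K'].round(1).tolist(),[k for k in s]); print((s.get('camera_from_world') if n!='wrist' else s['hand_eye']).round(3).tolist())
E
```

```text
clock 0.0
joint_pos [ 9.1852e+01  2.0588e+01  6.3300e-01 -2.2000e-02 -7.0134e+01 -1.6506e+01]
qvel [-0.016  0.001 -0.035 -0.064 -0.035  0.062]
tau [-1.0000e-03 -5.8271e+01  2.9306e+01  6.9970e+00  7.0000e-03 -0.0000e+00]
tool_pos [0.171 0.653 0.226]
orientation [  93.527   89.909 -101.135]
force [ 0.465  0.865 -0.346]
moment [ 0.02   0.058 -0.017]
opening 0.088
side [[594.5, 0.0, 313.8], [0.0, 594.5, 241.1], [0.0, 0.0, 1.0]] ['image', 'depth', 'K', 'camera_from_world']
[[-0.993, -0.114, -0.003, 0.478], [0.082, -0.731, 0.677, -0.187], [-0.08, 0.673, 0.736, -1.191], [0.0, 0.0, 0.0, 1.0]]
top [[494.1, 0.0, 321.8], [0.0, 494.1, 231.8], [0.0, 0.0, 1.0]] ['image', 'depth', 'K', 'camera_from_world']
[[0.003, -1.0, -0.022, -0.085], [0.992, 0.001, 0.123, -0.515], [-0.123, -0.023, 0.992, -0.968], [0.0, 0.0, 0.0, 1.0]]
wrist [[380.5, 0.0, 319.6], [0.0, 380.5, 239.2], [0.0, 0.0, 1.0]] ['image', 'depth', 'K', 'hand_eye']
[[-0.001, 0.273, -0.962, -0.158], [1.0, -0.0, -0.001, 0.001], [-0.001, -0.962, -0.273, -0.073], [0.0, 0.0, 0.0, 1.0]]
```

View pics/top0.png

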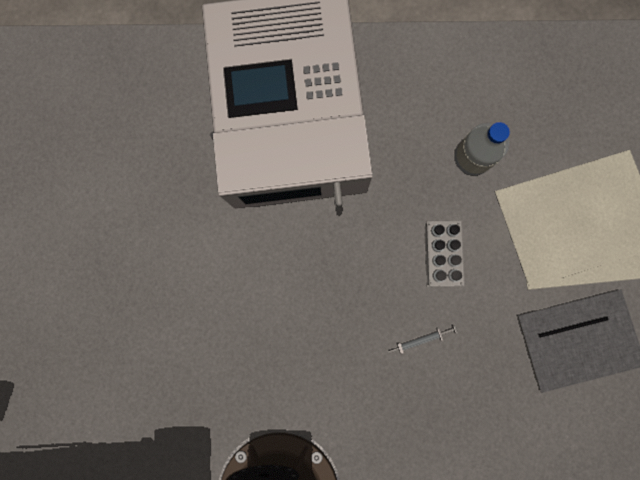

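View pics/side0.png

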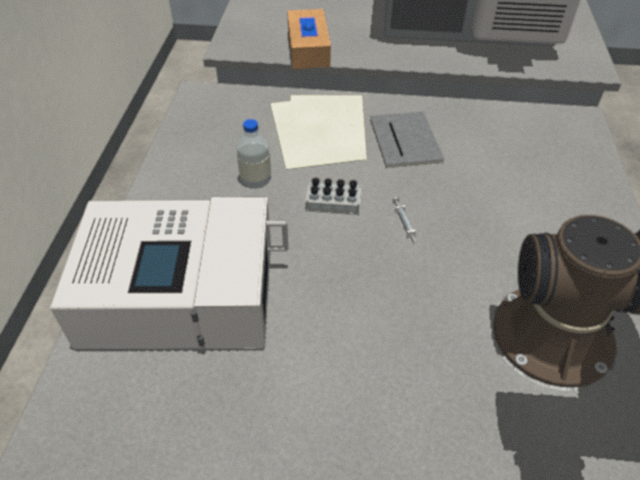

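View pics/wrist0.png

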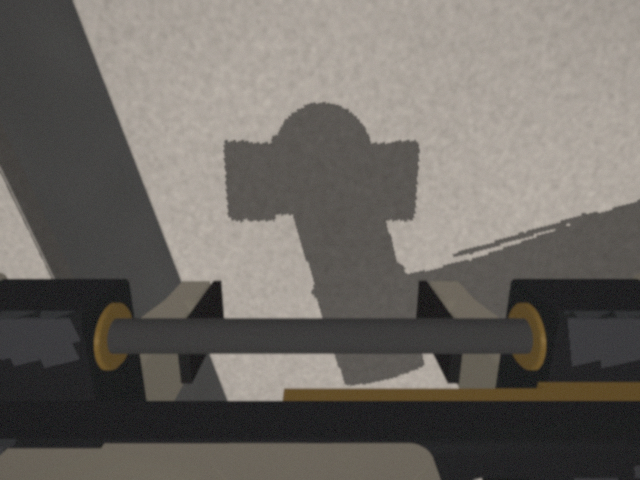

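```bash
cat >> h.py <<'E'
def cloud(s,T=None):
    K=s['K'];d=s['depth'];v,u=np.mgrid[:480,:640]
    P=np.stack([(u-K[0,2])/K[0,0]*d,-(v-K[1,2])/K[1,1]*d,-d,np.ones_like(d)],-1)
    if T is None: T=np.linalg.inv(s['camera_from_world'])
    W=(P@T.T)[...,:3]; W[d<=0]=np.nan; return W
def wcloud(s,o):
    from scipy.spatial.transform import Rotation as R
    T=np.eye(4);T[:3,:3]=R.from_euler('xyz',o['orientation'],degrees=True).as_matrix();T[:3,3]=o['tool_pos']
    return cloud(s,T@s['hand_eye'])
E
python3 - <<'E'
from h import *
for n in ['top','side']:
    s=dict(np.load(f'pics/{n}0.png.npz'));W=cloud(s)
    m=(W[...,2]>.135)&(W[...,2]<.165)&(W[...,0]>.35)&(W[...,1]>-.25)
    p=W[m][:,:2]; r=cv2.minAreaRect((p*1000).astype(np.float32)); print(n,m.sum(),r); print(cv2.boxPoints(r).round(1).tolist(),np.median(W[m][:,2]))
    # handle
    m=(W[...,2]>.05)&(W[...,2]<.16)&(W[...,0]>.3)&(W[...,1]>-.2)
    for u,v in ([(338,195),(338,205),(371,178),(218,193),(214,132),(363,116)] if n=='top' else [(285,240),(275,222),(267,198),(267,300)]): print(u,v,W[v,u].round(4))
# bottle, rack, syringe
s=dict(np.load('pics/top0.png.npz'));W=cloud(s)
for u,v in [(499,132),(445,252),(422,340),(435,222),(462,285)]: print(u,v,W[v,u].round(3))
E
```

```text
top 28385 ((751.0726928710938, -17.680679321289062), (417.2593994140625, 287.24505615234375), 5.61057710647583)
[[529.4000244140625, 104.9000015258789], [557.5, -181.0], [972.7000122070312, -140.1999969482422], [944.7000122070312, 145.6999969482422]] 0.1472770747000638
338 195 [ 0.5693 -0.116   0.1407]
338 205 [ 0.5511 -0.116   0.1396]
371 178 [ 0.6344 -0.1872 -0.0022]
218 193 [0.5712 0.1004 0.1507]
214 132 [0.6884 0.1137 0.1404]
363 116 [ 0.7142 -0.1617  0.1503]
side 21714 ((750.1851806640625, -13.535888671875), (419.3184814453125, 293.24066162109375), 6.5482940673828125)
[[525.2000122070312, 108.19999694824219], [558.5999755859375, -183.10000610351562], [975.2000122070312, -135.3000030517578], [941.7999877929688, 156.0]] 0.1474418542708928
285 240 [ 0.5543 -0.1106  0.0937]
275 222 [ 0.5735 -0.1142  0.1415]
267 198 [ 0.6351 -0.3289  0.0014]
267 300 [ 0.5809 -0.013   0.0113]
499 132 [ 0.677 -0.401  0.168]
445 252 [ 0.475 -0.331  0.031]
422 340 [ 0.301 -0.284  0.014]
435 222 [ 0.536 -0.313  0.031]
462 285 [ 0.41  -0.363  0.031]
```

Run:
```python
from h import *
for n in ['top','side']:
    s=dict(np.load(f'pics/{n}0.png.npz'));W=cloud(s)
    for lo,hi in [(.1435,.158)]:
        m=(W[...,2]>lo)&(W[...,2]<hi)&(W[...,0]>.35)&(W[...,1]>-.25)&(W[...,1]<.25)
        m=cv2.morphologyEx(m.astype(np.uint8),cv2.MORPH_OPEN,np.ones((5,5)))>0
        p=W[m][:,:2]; c,sz,a=cv2.minAreaRect((p*1000).astype(np.float32)); print(n,m.sum(),c,sz,a)
        a=np.radians(a if a<45 else a-90); ex=np.array([np.cos(a),np.sin(a)]); ey=np.array([-ex[1],ex[0]])
        q=(p-np.array(c)/1000); X=q@ex;Y=q@ey
        fr=min(X[np.abs(Y)<.1]); print('front x (robust)',np.percentile(X,.3),np.percentile(X,99.7),np.percentile(Y,.3),np.percentile(Y,99.7))
```

```text
top 18927 (769.4556884765625, -16.0960693359375) (373.8455810546875, 280.14996337890625) 6.714227199554443
front x (robust) -0.18587609329985338 0.1787832238376035 -0.13792911133689637 0.13811346617831985
side 16366 (769.9303588867188, -14.30767822265625) (375.90240478515625, 285.09344482421875) 7.042893409729004
front x (robust) -0.1871081883926781 0.18311790666618677 -0.13642796536212345 0.14020715457843386
```

```bash
cat >> h.py <<'E'
def ray2z(s,u,v,z):
    K=s['K'];T=np.linalg.inv(s['camera_from_world']);u=np.asarray(u,float);v=np.asarray(v,float);z=np.asarray(z,float)
    d=np.stack([(u-K[0,2])/K[0,0],-(v-K[1,2])/K[1,1],-np.ones_like(u)],-1)@T[:3,:3].T
    c=T[:3,3]; t=(z-c[2])/d[...,2]; return c+d*t[...,None]
def proj(s,P):
    P=np.asarray(P,float);C=P@s['camera_from_world'][:3,:3].T+s['camera_from_world'][:3,3];K=s['K']
    return np.stack([K[0,0]*C[...,0]/-C[...,2]+K[0,2],K[1,1]*-C[...,1]/-C[...,2]+K[1,2]],-1)
E
python3 - <<'E'
from h import *
for n in ['top','side']:
    s=dict(np.load(f'pics/{n}0.png.npz')); im=s['image'].astype(int)
    cv2.imwrite(f'pics/crop_{n}.png',cv2.resize(s['image'][90:230,190:400,::-1] if n=='top' else s['image'][180:370,50:310,::-1],None,fx=3.6 if n=='top' else 3,fy=3.6 if n=='top' else 3,interpolation=cv2.INTER_CUBIC))
E
```

```text
(no output)
```

View pics/crop_top.png

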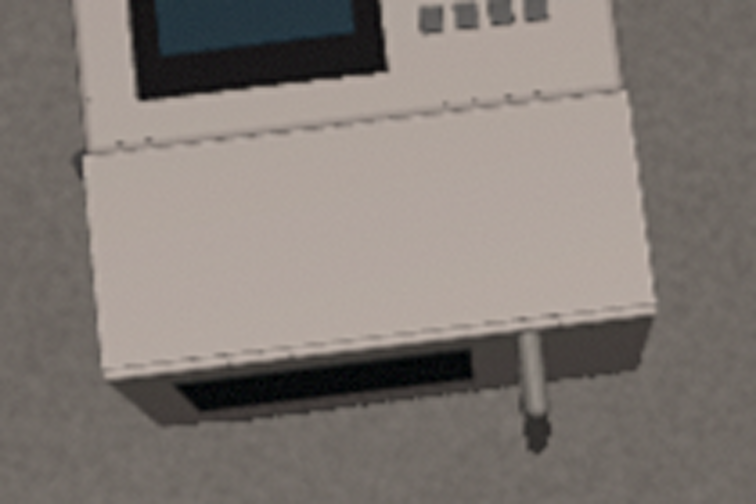

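View pics/crop_side.png

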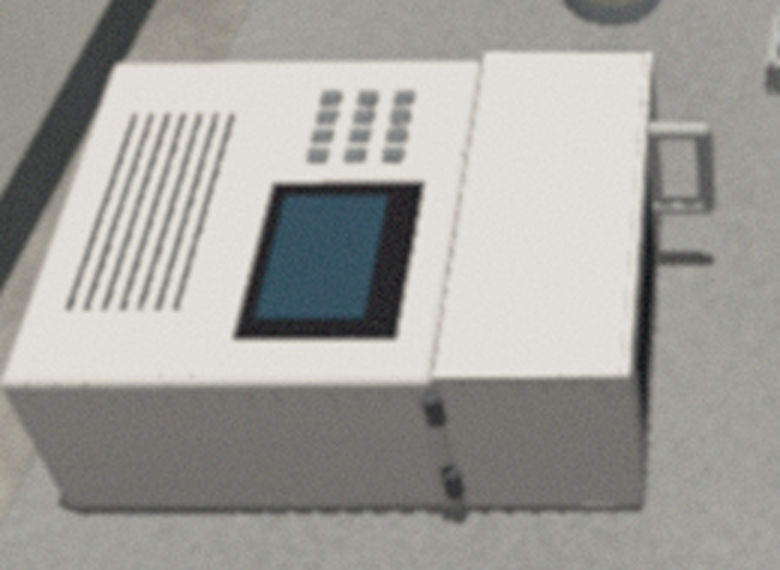

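Run:
```python
from h import *
from scipy.optimize import least_squares
pts=np.array([[0,.14,.15],[0,-.14,.15],[-.118,-.14,.15],[-.118,.14,.15],[-.155,-.075,.138]])
px={'top':np.array([[82,154],[626,90],[655,306],[103,374],[538,412]])/3.6+[190,90],'side':np.array([[432,380],[483,52],[653,52],[632,377],[705,128]])/3+[50,180]}
S={n:dict(np.load(f'pics/{n}0.png.npz')) for n in px}
def tr(p):
    c,s=np.cos(p[2]),np.sin(p[2]);return pts@np.array([[c,-s,0],[s,c,0],[0,0,1]]).T+[p[0],p[1],0]
for names in (['top'],['side'],['top','side']):
    r=least_squares(lambda p:np.concatenate([(proj(S[n],tr(p))-px[n]).ravel() for n in names]),[.7,0,.1],loss='soft_l1')
    print(names,r.x.round(4),np.degrees(r.x[2]),r.fun.round(1))
p=r.x
H=tr(p);print(H)
c,s=np.cos(p[2]),np.sin(p[2])
print('hinge',p[0]-s*.14,p[1]+c*.14,'handle',p[0]-.155*c+.075*s,p[1]-.155*s-.075*c)
for e in (.003,.022,.065): print('head',e,p[0]-.06*c+s*(.012+e),p[1]-.06*s-c*(.012+e))
```

```text
['top'] [ 0.7009 -0.0251  0.1176] 6.739108366121458 [-0.2 -0.4  0.5 -0.6  0.6  2.1 -0.4  1.3 -0.4 -1.8]
['side'] [ 0.6986 -0.0222  0.1236] 7.081406849346827 [ 0.2 -0.7  0.2  0.5 -0.1  0.1 -0.  -0.3 -0.3  0.8]
['top', 'side'] [ 0.6996 -0.0243  0.1205] 6.905436282017995 [-0.6  0.5 -0.  -0.1  0.3  2.5 -0.6  2.2 -0.7 -1.3 -0.3 -1.7  0.2 -0.2
 -0.2 -0.5 -0.6 -1.1 -0.6  0.2]
[[ 0.68277356  0.11469307  0.15      ]
 [ 0.71643825 -0.1632758   0.15      ]
 [ 0.59929423 -0.17746306  0.15      ]
 [ 0.56562954  0.1005058   0.15      ]
 [ 0.55474761 -0.11738312  0.138     ]]
hinge 0.6827735613720497 0.11469306502592368 handle 0.5547476127715183 -0.11738312178550711
head 0.003 0.6418446150258508 -0.04639641740849836
head 0.022 0.6441290046361923 -0.0652585902448437
head 0.065 0.6492989390174916 -0.10794666561130944
```

Run:
```python
from h import *
from scipy.spatial.transform import Rotation as R
o=monitor.get_obs();M=R.from_euler('xyz',o['orientation'],degrees=True).as_matrix();print(M.round(3))
print('yaw of tool y',np.degrees(np.arctan2(M[1,1],M[0,1])))
for n in ('side','top'):
    s=dict(np.load(f'pics/{n}0.png.npz'));print(n,np.linalg.inv(s['camera_from_world'])[:3,3])
```

```text
[[-0.    -0.253 -0.967]
 [-0.001 -0.967  0.253]
 [-1.     0.001 -0.   ]]
yaw of tool y -104.66153991920979
side [0.39554254 0.71879609 1.00481603]
top [ 0.39240643 -0.10697624  1.02199499]
```

```bash
python3 -m crank '[{"linear":[0.4,-0.9,0],"rot":[0,0,0.3],"hand":1},{"linear":[0.4,-0.9,0],"rot":[0,0,0.3],"hand":1},{"linear":[0.4,-0.9,0],"rot":[0,0,0.3],"hand":1},{"linear":[0.4,-0.9,0],"rot":[0,0,0.3],"hand":1},{"linear":[0.4,-0.9,0],"rot":[0,0,0.3],"hand":1},{"linear":[0.4,-0.9,0],"rot":[0,0,0.3],"hand":1}]'
```

```text
clock: 0.9
tool_pos: [0.3157, 0.3208, 0.222]
orientation: [99.9, 89.7, -85.2]
force: [1.5, 0.9, 0.3]
opening: 0.0872
```

```bash
python3 -m crank '[{"linear":[0.5,-0.9,0],"rot":[0,0,0.3],"hand":1},{"linear":[0.5,-0.9,0],"rot":[0,0,0.3],"hand":1},{"linear":[0.5,-0.9,0],"rot":[0,0,0.3],"hand":1},{"linear":[0.5,-0.9,0],"rot":[0,0,0.3],"hand":1},{"linear":[0.5,-0.9,0],"rot":[0,0,0.3],"hand":1},{"linear":[0.5,-0.9,0],"rot":[0,0,0.3],"hand":1},{"linear":[0.4,-0.9,0],"rot":[0,0,0.3],"hand":1},{"linear":[0.3,-0.8,0],"rot":[0,0,0.3],"hand":0.6},{"linear":[0,0,0],"rot":[0,0,0],"hand":0.6}]'
cat >> h.py <<'E'
def yaw():
    from scipy.spatial.transform import Rotation as R
    o=monitor.get_obs();M=R.from_euler('xyz',o['orientation'],degrees=True).as_matrix()
    return np.degrees(np.arctan2(M[1,1],M[0,1])),M,np.array(o['tool_pos']),o
E
python3 - <<'E'
from h import *
y,M,p,o=yaw();print(y,M[:,0].round(3),p,o['joint_pos'])
snap('wrist','w1.png')
E
```

```text
clock: 2.02
tool_pos: [0.5389, -0.118, 0.2225]
orientation: [146.6, 89.8, -26.2]
force: [-0.4, 0.4, -0.8]
opening: 0.0729
-82.75564704390929 [ 0.004 -0.002 -1.   ] [ 0.53893699 -0.11800684  0.22249864] [  8.08707827   8.98663097 -15.6029021    0.14196427 -65.22118338
  89.09819844]
```

View pics/w1.png

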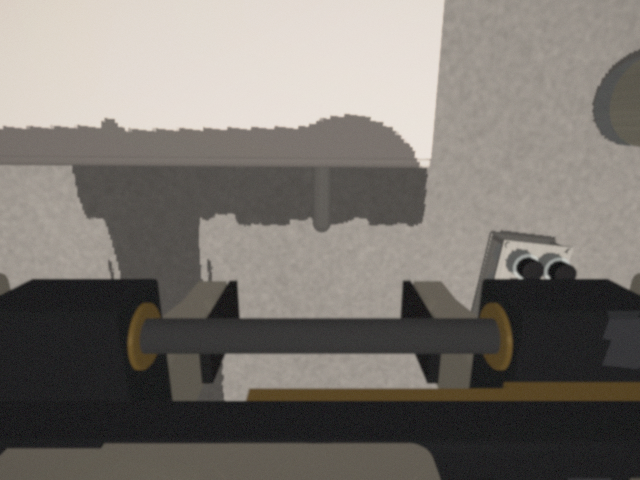

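Run:
```python
from h import *
s=dict(np.load('pics/w1.png.npz'));W=wcloud(s,dict(tool_pos=s['pos'],orientation=s['ori']))
m=(W[...,2]>.125)&(W[...,2]<.143)&(W[...,0]<.59)&(np.abs(W[...,1]+.117)<.03)
v,u=np.nonzero(m);print(m.sum());P=W[m];print(P.min(0),P.max(0),np.median(P,0))
for v in range(170,232,6): print(v,W[v,322].round(4))
# door front top edge in wrist
for u in (100,200,400): 
    c=W[100:200,u]; k=np.nanargmin(np.where(c[:,2]>.143,c[:,0],9)); print(u,c[k].round(4))
```

```text
550
[ 0.54846812 -0.12367927  0.13792674] [ 0.58996575 -0.10820564  0.14299596] [ 0.5708015  -0.11649944  0.14192416]
170 [ 0.5886 -0.1139  0.1438]
176 [ 0.5848 -0.1144  0.1429]
182 [ 0.5814 -0.1149  0.145 ]
188 [ 0.5774 -0.1154  0.1428]
194 [ 0.5739 -0.1158  0.1442]
200 [ 0.5702 -0.1163  0.1447]
206 [ 0.566  -0.1169  0.1425]
212 [ 0.5623 -0.1173  0.1432]
218 [ 0.5587 -0.1178  0.1442]
224 [ 0.5547 -0.1183  0.1437]
230 [ 0.5505 -0.1189  0.1428]
100 [0.5753 0.018  0.1499]
200 [ 0.5821 -0.0409  0.1491]
400 [ 0.5968 -0.16    0.1496]
```

```bash
python3 -m crank '[{"linear":[0.27,0,-0.3],"rot":[0,0,-0.1],"hand":0.6},{"linear":[0,0,-0.5],"rot":[0,0,0],"hand":0.6},{"linear":[0,0,-0.5],"rot":[0,0,0],"hand":0.6},{"linear":[0,0,-0.4],"rot":[0,0,0],"hand":0.6},{"linear":[0,0,-0.2],"rot":[0,0,0],"hand":0.6},{"linear":[0,0,0],"rot":[0,0,0],"hand":0.6}]'
```

```text
clock: 2.82
tool_pos: [0.5539, -0.1108, 0.1071]
orientation: [170.5, 89.6, -2.5]
force: [-0.1, -0.1, -0.1]
opening: 0.0524
```

```bash
python3 -m crank '[{"linear":[0.02,-0.12,0],"rot":[0,0,0],"hand":0.3},{"linear":[0,0,0],"rot":[0,0,0],"hand":0.05},{"linear":[0,0,0],"rot":[0,0,0],"hand":0},{"linear":[0,0,0],"rot":[0,0,0],"hand":0},{"linear":[0,0,0],"rot":[0,0,0],"hand":0}]'; python3 -c "
from h import *
y,M,p,o=yaw();print(y,M[:,0].round(3),p,o['joint_pos'])"
```

```text
clock: 3.45
tool_pos: [0.5568, -0.1173, 0.1103]
orientation: [179.8, 89.3, 6.9]
force: [-0.5, 4.3, -2.3]
opening: 0.0109
-82.9708806769012 [ 0.011  0.001 -1.   ] [ 0.55684104 -0.1172789   0.11030921] [ 7.81139547e+00  1.62346558e+01 -2.21903411e+01  1.41314652e-02
 -5.09202725e+01  8.92088896e+01]
```

```bash
cat > arc.py <<'E'
from h import *
H=np.array([.6828,.1147]);y,M,p,o=yaw()
q=p[:2]-H; a=np.arctan2(q[1],q[0]); r=np.hypot(*q)
da=(241.1-np.degrees(a)%360); print('r',r,'door deg',da,'tool yaw chg',-83-y,'F',np.round(o['force'],1),'z',p[2],'open',o['opening'],'j',np.round(o['joint_pos'],0), 'xaxis',M[:,0].round(3))
pos=p[:2]
for k in range(1,9):
    t=np.radians(241.1-da-5*k); n=H+.2655*np.array([np.cos(t),np.sin(t)]); print(k,((n-pos)/.06).round(2),end=' '); pos=n
print()
E
python3 arc.py
```

```text
r 0.2639694479973523 door deg -0.39910513464604946 tool yaw chg -0.029119323098797167 F [-0.5  4.3 -2.3] z 0.11030921307879217 open 0.010894951236192819 j [  8.  16. -22.   0. -51.  89.] xaxis [ 0.011  0.001 -1.   ]
1 [-0.34  0.18] 2 [-0.31  0.23] 3 [-0.29  0.25] 4 [-0.27  0.28] 5 [-0.24  0.3 ] 6 [-0.22  0.32] 7 [-0.19  0.34] 8 [-0.16  0.35]
```

```bash
python3 -m crank '[{"linear":[-0.33,0.19,0],"rot":[0,0,-0.9],"hand":0},{"linear":[-0.31,0.23,0],"rot":[0,0,-1],"hand":0},{"linear":[-0.29,0.25,0],"rot":[0,0,-1],"hand":0},{"linear":[-0.27,0.28,0],"rot":[0,0,-1],"hand":0}]'; python3 arc.py
```

```text
clock: 3.95
tool_pos: [0.4849, -0.0595, 0.1103]
orientation: [-177.7, 89.2, -10.9]
force: [3.5, 2.7, -3.5]
opening: 0.0112
r 0.263640640720077 door deg 19.74847718535105 tool yaw chg 20.17556663384171 F [ 3.5  2.7 -3.5] z 0.11032212759037746 open 0.011220205067990499 j [ 16.   9. -32.   0. -48.  60.] xaxis [ 0.014 -0.003 -1.   ]
1 [-0.27  0.28] 2 [-0.22  0.32] 3 [-0.19  0.34] 4 [-0.16  0.35] 5 [-0.12  0.37] 6 [-0.09  0.37] 7 [-0.06  0.38] 8 [-0.03  0.39]
```

Tracking well.

```bash
python3 -m crank '[{"linear":[-0.24,0.3,0],"rot":[0,0,-1],"hand":0},{"linear":[-0.22,0.32,0],"rot":[0,0,-1],"hand":0},{"linear":[-0.19,0.34,0],"rot":[0,0,-1],"hand":0},{"linear":[-0.16,0.35,0],"rot":[0,0,-1],"hand":0},{"linear":[-0.12,0.37,0],"rot":[0,0,-1],"hand":0}]'; python3 arc.py
```

```text
clock: 4.58
tool_pos: [0.4287, 0.0455, 0.1103]
orientation: [-160.1, 89.0, -19.1]
force: [4.9, -0.1, -6.5]
opening: 0.0114
r 0.2633190183937603 door deg 45.85414390069394 tool yaw chg 46.07782140985205 F [ 4.9 -0.1 -6.5] z 0.11031939028339838 open 0.011448809416204016 j [ 33.   3. -39.   1. -47.  17.] xaxis [ 0.017 -0.006 -1.   ]
1 [-0.12  0.37] 2 [-0.05  0.38] 3 [-0.02  0.39] 4 [0.02 0.39] 5 [0.05 0.38] 6 [0.08 0.38] 7 [0.11 0.37] 8 [0.15 0.36]
```

```bash
python3 -m crank '[{"linear":[-0.08,0.37,0],"rot":[0,0,-1],"hand":0},{"linear":[-0.05,0.38,0],"rot":[0,0,-1],"hand":0},{"linear":[-0.02,0.39,0],"rot":[0,0,-1],"hand":0},{"linear":[0.02,0.39,0],"rot":[0,0,-1],"hand":0},{"linear":[0.05,0.38,0],"rot":[0,0,-1],"hand":0}]'; python3 arc.py
```

```text
clock: 5.2
tool_pos: [0.4242, 0.164, 0.1103]
orientation: [-151.1, 88.8, -36.0]
force: [12.4, -3.4, -10.0]
opening: 0.0112
r 0.2632535926357141 door deg 71.89314207072968 tool yaw chg 71.86576345161208 F [ 12.4  -3.4 -10. ] z 0.11033529127321484 open 0.011196821420487457 j [ 47.   6. -36.   2. -47. -23.] xaxis [ 0.016 -0.012 -1.   ]
1 [0.05 0.38] 2 [0.12 0.37] 3 [0.15 0.35] 4 [0.18 0.34] 5 [0.21 0.32] 6 [0.24 0.3 ] 7 [0.26 0.28] 8 [0.29 0.26]
```

```bash
python3 -m crank '[{"linear":[0.11,0.37,0],"rot":[0,0,-1],"hand":0},{"linear":[0.13,0.37,0],"rot":[0,0,-1],"hand":0},{"linear":[0.16,0.35,0],"rot":[0,0,-1],"hand":0},{"linear":[0.19,0.33,0],"rot":[0,0,-1],"hand":0},{"linear":[0.22,0.31,0],"rot":[0,0,-1],"hand":0},{"linear":[0.22,0.27,0],"rot":[0,0,-0.9],"hand":0},{"linear":[0,0,0],"rot":[0,0,0],"hand":0}]'; python3 arc.py
```

```text
clock: 6.08
tool_pos: [0.4853, 0.2889, 0.1103]
orientation: [-160.4, 88.9, -75.8]
force: [1.3, -0.4, 1.8]
opening: 0.0116
r 0.2633640624059818 door deg 102.50687797117558 tool yaw chg -257.6555555081993 F [ 1.3 -0.4  1.8] z 0.11029210270409807 open 0.011578863304934899 j [ 51.  16. -22.   1. -52. -57.] xaxis [ 0.005 -0.018 -1.   ]
1 [0.24 0.3 ] 2 [0.29 0.25] 3 [0.31 0.23] 4 [0.33 0.2 ] 5 [0.35 0.17] 6 [0.36 0.14] 7 [0.37 0.11] 8 [0.38 0.07]
```

```bash
python3 -m crank '[{"linear":[0,0,0],"rot":[0,0,0],"hand":0.5},{"linear":[0,0,0],"rot":[0,0,0],"hand":0.5},{"linear":[0,0,0],"rot":[0,0,0],"hand":0.5},{"linear":[0,0,0.4],"rot":[0,0,0],"hand":0.5},{"linear":[0,0,0.9],"rot":[0,0,0],"hand":0.5},{"linear":[0,0,0.9],"rot":[0,0,0],"hand":0.5},{"linear":[0,0,0],"rot":[0,0,0],"hand":0.5}]'
python3 - <<'E'
from h import *
y,M,p,o=yaw();print(y,M[:,0].round(3),p,o['joint_pos'].round(1) if hasattr(o['joint_pos'],'round') else o['joint_pos'])
snap('top','t2.png');snap('side','s2.png')
E
```

```text
clock: 6.95
tool_pos: [0.4826, 0.2855, 0.2458]
orientation: [-168.2, 88.9, -83.5]
force: [-0.1, -0.0, -1.8]
opening: 0.0437
174.76234491215192 [ 0.002 -0.02  -1.   ] [0.48255862 0.28548604 0.24580691] [ 51.2   9.4 -12.3   0.9 -69.1 -56.8]
```

View pics/t2.png

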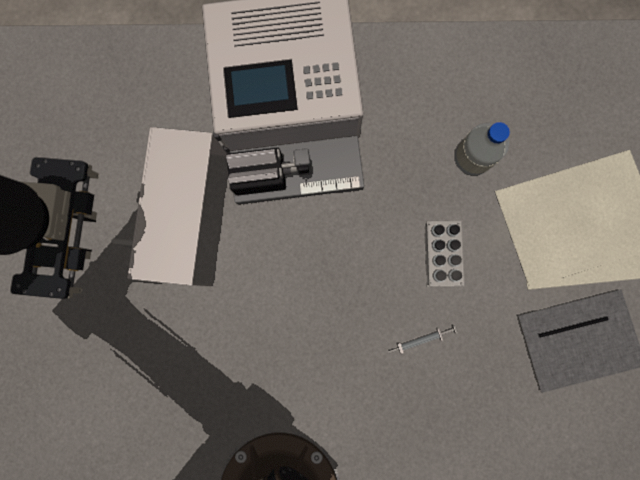

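View pics/s2.png

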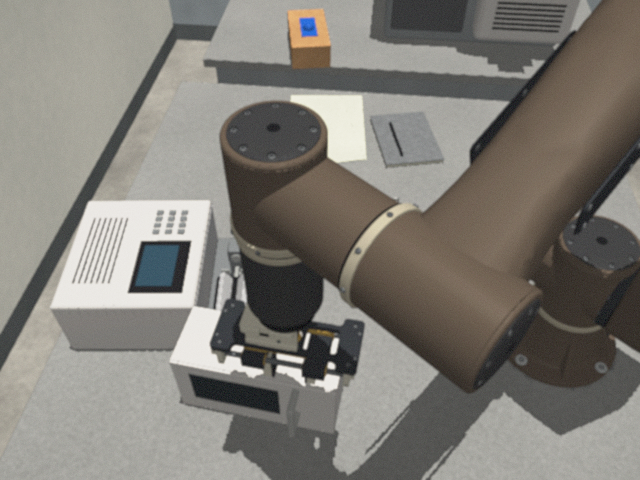

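Run:
```python
from h import *
s=dict(np.load('pics/t2.png.npz'));cv2.imwrite('pics/c2.png',cv2.resize(s['image'][125:215,215:370,::-1],None,fx=5,fy=5,interpolation=cv2.INTER_CUBIC))
W=cloud(s);m=(W[...,2]>.125)&(W[...,2]<.14)&(W[...,0]>.6)&(W[...,0]<.68)&(W[...,1]<.02)&(W[...,1]>-.15)
P=W[m];print(m.sum(),P.min(0),P.max(0),np.median(P,0))
v,u=np.nonzero(m);print(u.min(),u.max(),v.min(),v.max())
c,sn=np.cos(.119),np.sin(.119);d=P[:,:2]-[.6998,-.0245];X=d@[c,sn];Y=d@[-sn,c];print('mod',np.percentile(X,[2,50,98]),np.percentile(Y,[2,50,98]))
```

```text
283 [ 0.61959791 -0.06252521  0.12503055] [ 0.66035554 -0.03281986  0.13732129] [ 0.64066128 -0.04915188  0.13222667]
293 309 148 170
mod [-0.08015964 -0.06121058 -0.04436884] [-0.02993535 -0.016827   -0.00368349]
```

View pics/c2.png

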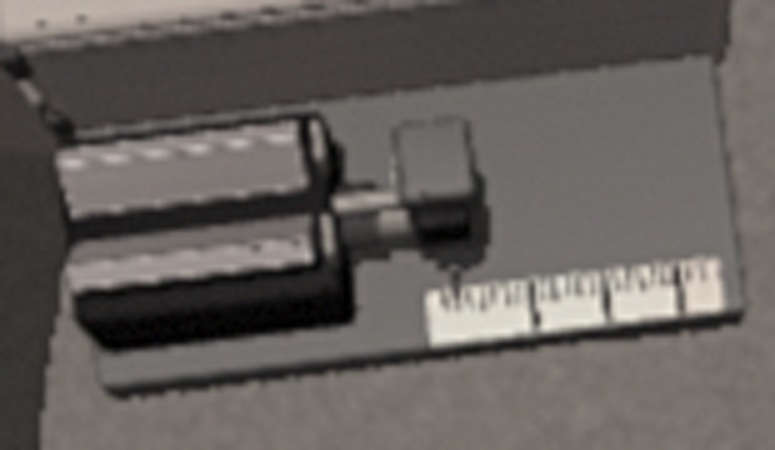

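```bash
python3 -m crank '[{"linear":[0.3,-0.8,0],"rot":[0.2,0,0.4],"hand":0.64},{"linear":[0.3,-0.8,0],"rot":[0,0,0.4],"hand":0.64},{"linear":[0.4,-0.8,0],"rot":[0,0,0.4],"hand":0.64},{"linear":[0.4,-0.8,0],"rot":[0,0,0.4],"hand":0.64},{"linear":[0.4,-0.8,0],"rot":[0,0,0.4],"hand":0.64},{"linear":[0.4,-0.8,0],"rot":[0,0,0.4],"hand":0.64},{"linear":[0.2,-0.5,0],"rot":[0,0,0],"hand":0.64},{"linear":[0,0,0],"rot":[0,0,0],"hand":0.64}]'
python3 - <<'E'
from h import *
y,M,p,o=yaw();print(y,M[:,0].round(3),p,np.round(o['joint_pos'],1))
s=snap('wrist','w3.png')
W=wcloud(s,o);m=(W[...,2]>.125)&(W[...,2]<.145)&(W[...,0]>.6)&(W[...,0]<.68)&(W[...,1]<.0)&(W[...,1]>-.1)
P=W[m];print(m.sum(),np.median(P,0))
E
```

```text
clock: 8.05
tool_pos: [0.6209, -0.0457, 0.2275]
orientation: [116.4, 88.6, -146.3]
force: [-0.0, -0.1, 0.1]
opening: 0.0563
-172.69593055899233 [-0.02  -0.014 -1.   ] [ 0.62090174 -0.04565592  0.22750339] [ 14.   16.3  -5.5   0.5 -69.5  -6.9]
2118 [ 0.63893994 -0.05087131  0.1334683 ]
```

View pics/w3.png

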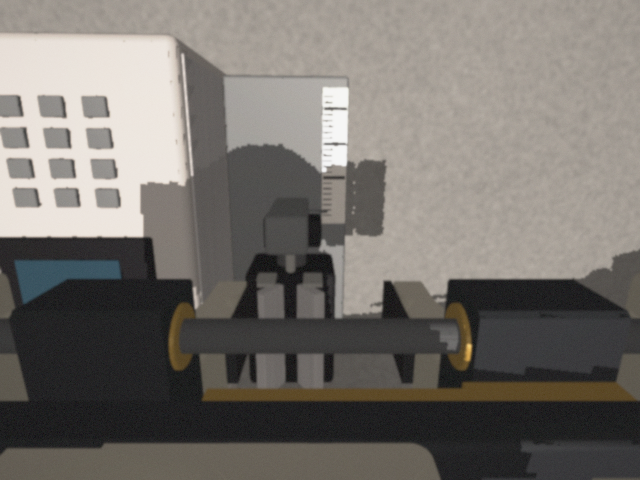

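```bash
cat >> h.py <<'E'
def wT(pos,ori,s):
    from scipy.spatial.transform import Rotation as R
    T=np.eye(4);T[:3,:3]=R.from_euler('xyz',ori,degrees=True).as_matrix();T[:3,3]=pos
    return np.linalg.inv(T@s['hand_eye'])
def mod(P,yawm=.119,o=(.6998,-.0245)):
    c,s=np.cos(yawm),np.sin(yawm);d=np.asarray(P)[...,:2]-o;return np.stack([d@[c,s],d@[-s,c]],-1)
E
python3 - <<'E'
from h import *
s=dict(np.load('pics/w3.png.npz'));cv2.imwrite('pics/c3.png',cv2.resize(s['image'][80:270,220:380,::-1],None,fx=3.1,fy=3.1,interpolation=cv2.INTER_CUBIC))
W=wcloud(s,dict(tool_pos=s['pos'],orientation=s['ori']))
P=W[(W[...,2]>.128)&(W[...,2]<.14)&(W[...,0]>.6)&(W[...,0]<.68)&(W[...,1]<.0)&(W[...,1]>-.1)]
m=mod(P);print(np.percentile(m,[1,5,50,95,99],axis=0).round(4).tolist())
P=W[(W[...,2]>.1435)&(W[...,0]>.6)];print('housing front',np.percentile(mod(P)[:,0],[0,.5,2]).round(4), np.percentile(mod(P)[:,1],[.2,1]))
s['camera_from_world']=wT(s['pos'],s['ori'],s)
for u,v in [(335,107),(335,143),(335,177)]: print(mod(ray2z(s,u,v,.0335)).round(4))
E
```

```text
[[-0.0754, -0.0313], [-0.0745, -0.0307], [-0.061, -0.0188], [-0.0476, -0.006], [-0.0463, -0.0044]]
housing front [-0.1057 -0.104  -0.1013] [-0.1376213  -0.13439604]
[-0.099  -0.1087]
[-0.0996 -0.0781]
[-0.1002 -0.0477]
```

View pics/c3.png

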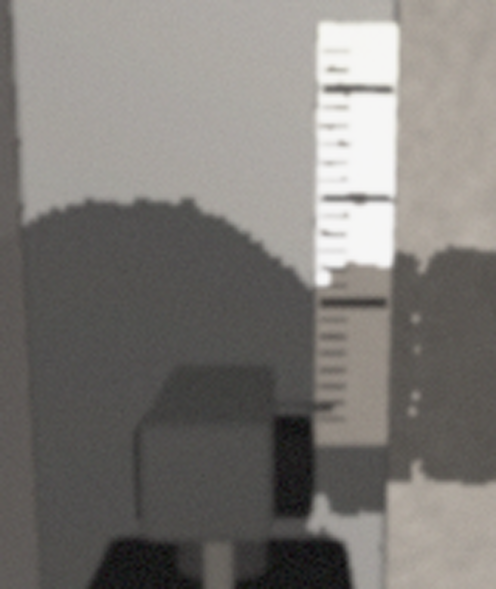

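Run:
```python
from h import *
s=dict(np.load('pics/w3.png.npz'));s['camera_from_world']=wT(s['pos'],s['ori'],s)
print('ptr',mod(ray2z(s,328,210.6,.041)).round(4))
c,sn=np.cos(.119),np.sin(.119)
def w(X,Y): return np.array([.6998+c*X-sn*Y,-.0245+sn*X+c*Y])
t=w(-.0652,-.0176);print(t,(t-s['pos'][:2])/.06, (.095-s['pos'][2])/.06)
```

```text
ptr [-0.0939 -0.0177]
[ 0.63715056 -0.04971603] [ 0.27081372 -0.06766844] -2.2083897814613946
```

```bash
python3 -m crank '[{"linear":[0.27,-0.07,-0.2],"rot":[0.16,-0.23,-0.1],"hand":0.64},{"linear":[0,0,0],"rot":[0,0,0],"hand":0.64},{"linear":[0,0,0],"rot":[0,0,0],"hand":0.64}]'; python3 -c "
from h import *
y,M,p,o=yaw();print(y,M[:,0].round(3),p.round(4),mod(p))"
```

```text
clock: 8.48
tool_pos: [0.635, -0.0469, 0.2134]
orientation: [71.1, 89.8, 168.1]
force: [0.8, 0.1, -0.1]
opening: 0.056
-173.05300192655835 [-0.004  0.001 -1.   ] [ 0.635  -0.0469  0.2134] [-0.06698935 -0.01450682]
```

```bash
python3 -m crank '[{"linear":[0.04,-0.05,-0.4],"rot":[0,0,0],"hand":0.64},{"linear":[0,0,-0.5],"rot":[0,0,0],"hand":0.64},{"linear":[0,0,-0.2],"rot":[0,0,0],"hand":0.64},{"linear":[0,0,0],"rot":[0,0,0],"hand":0.64}]'; python3 -c "
from h import *
y,M,p,o=yaw();print(y,M[:,0].round(3),p.round(4),mod(p));s=snap('wrist','w4.png')"
```

```text
clock: 8.98
tool_pos: [0.637, -0.0471, 0.1486]
orientation: [50.7, 89.9, 147.9]
force: [-0.4, -0.1, -0.2]
opening: 0.0558
-172.80374284921479 [-0.001  0.001 -1.   ] [ 0.637  -0.0471  0.1486] [-0.06501089 -0.01494293]
```

View pics/w4.png

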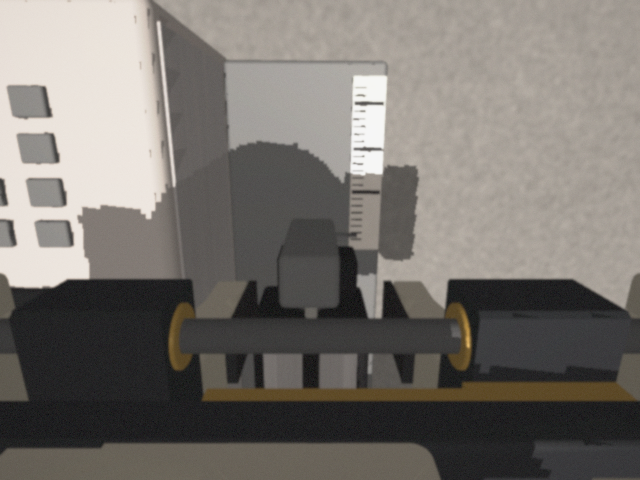

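```bash
python3 -m crank '[{"linear":[0,-0.045,-0.3],"rot":[0,0,-0.08],"hand":0.64},{"linear":[0,0,-0.4],"rot":[0,0,0],"hand":0.64},{"linear":[0,0,-0.2],"rot":[0,0,0],"hand":0.64},{"linear":[0,0,0],"rot":[0,0,0],"hand":0.64}]'; python3 -c "
from h import *
y,M,p,o=yaw();print(y,M[:,0].round(3),p.round(4),mod(p),o['force'])"
```

```text
clock: 9.52
tool_pos: [0.6389, -0.0497, 0.0958]
orientation: [-81.1, 89.7, 15.6]
force: [-0.0, 0.7, 0.6]
opening: 0.0564
-173.2238526221043 [ 0.005  0.001 -1.   ] [ 0.6389 -0.0497  0.0958] [-0.06344951 -0.01777472] [-0.04040703  0.66186265  0.60229457]
```

```bash
python3 -m crank '[{"linear":[-0.03,0,0],"rot":[0,0,0],"hand":0.5},{"linear":[0,0,0],"rot":[0,0,0],"hand":0.45},{"linear":[0,0,0],"rot":[0,0,0],"hand":0.42}]'; python3 -c "
from h import *
y,M,p,o=yaw();print(y,M[:,0].round(3),p.round(4),mod(p),o['force'])"
```

```text
clock: 9.9
tool_pos: [0.6389, -0.0496, 0.0975]
orientation: [-86.4, 89.5, 10.4]
force: [7.4, -1.0, -7.4]
opening: 0.038
-173.20668515902827 [ 0.009  0.002 -1.   ] [ 0.6389 -0.0496  0.0975] [-0.06340736 -0.01769291] [ 7.41761541 -1.02678962 -7.35255762]
```

```bash
python3 -m crank '[{"linear":[0.02,0,0],"rot":[0,0,0],"hand":0.3},{"linear":[0,0,0],"rot":[0,0,0],"hand":0.2},{"linear":[0,0,0],"rot":[0,0,0],"hand":0},{"linear":[0,0,0],"rot":[0,0,0],"hand":0}]'; python3 -c "
from h import *
y,M,p,o=yaw();print(y,M[:,0].round(3),p.round(4),mod(p),o['force'])"
```

```text
clock: 10.4
tool_pos: [0.6415, -0.0492, 0.0975]
orientation: [-87.1, 89.4, 9.8]
force: [2.9, -0.5, -2.1]
opening: 0.0327
-173.17695977486932 [ 0.011  0.002 -1.   ] [ 0.6415 -0.0492  0.0975] [-0.06079824 -0.01763646] [ 2.93837896 -0.5133255  -2.10666591]
```

```bash
python3 -m crank '[{"linear":[0.012,-0.1,0],"rot":[0,0,0],"hand":0},{"linear":[0.018,-0.15,0],"rot":[0,0,0],"hand":0},{"linear":[0.018,-0.15,0],"rot":[0,0,0],"hand":0},{"linear":[0.018,-0.15,0],"rot":[0,0,0],"hand":0},{"linear":[0.018,-0.15,0],"rot":[0,0,0],"hand":0},{"linear":[0.012,-0.1,0],"rot":[0,0,0],"hand":0},{"linear":[0,0,0],"rot":[0,0,0],"hand":0}]'; python3 -c "
from h import *
y,M,p,o=yaw();print(y,M[:,0].round(3),p.round(4),mod(p),o['force'],o['opening']);snap('wrist','w5.png');snap('top','t5.png')"
```

```text
clock: 11.28
tool_pos: [0.6477, -0.1008, 0.0974]
orientation: [-84.8, 89.3, 12.0]
force: [2.8, -0.1, -2.3]
opening: 0.0325
-173.2096732182607 [ 0.011  0.002 -1.   ] [ 0.6477 -0.1008  0.0974] [-0.06075367 -0.0696216 ] [ 2.78870622 -0.10326171 -2.3272848 ] 0.03250512565350677
```

View pics/w5.png

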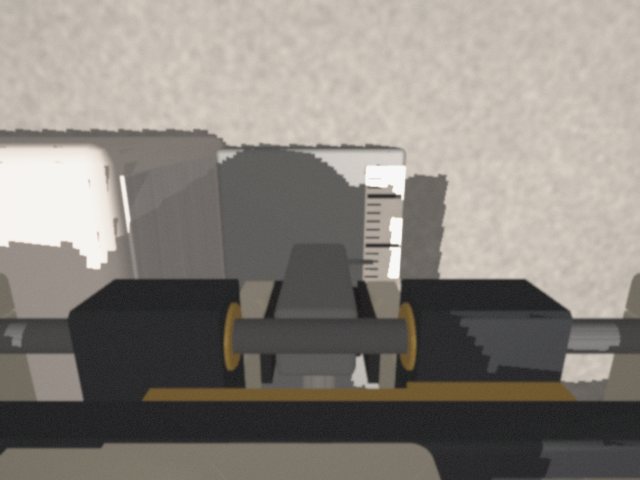

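View pics/t5.png

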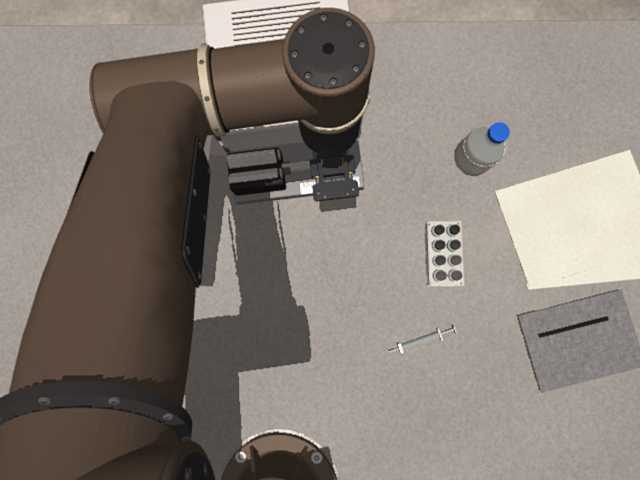

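```bash
cat > ck.py <<'E'
from h import *
import sys
f=sys.argv[1]; s=dict(np.load(f'pics/{f}.png.npz'))
cv2.imwrite(f'pics/{f}z.png',cv2.resize(s['image'][150:290,330:430,::-1],None,fx=4,fy=4,interpolation=cv2.INTER_CUBIC))
E
python3 ck.py w5
```

```text
(no output)
```

View pics/w5z.png

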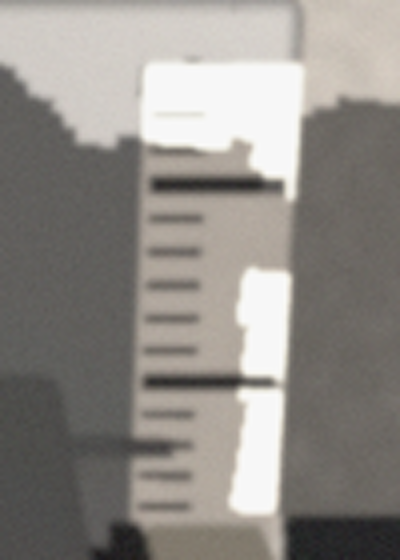

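```bash
cat > ms.py <<'E'
from h import *
import sys,json
f=sys.argv[1]; s=dict(np.load(f'pics/{f}.png.npz'));s['camera_from_world']=wT(s['pos'],s['ori'],s)
for a in sys.argv[2:]:
    x,y,z=map(float,a.split(','));print(a,mod(ray2z(s,330+(x-.5*3)/4,150+(y-1.5)/4,z)).round(4))
E
python3 ms.py w5 165,382,.0335 165,185,.0335 170,448,.041
```

```text
165,382,.0335 [-0.0923 -0.077 ]
165,185,.0335 [-0.0912 -0.1072]
170,448,.041 [-0.0925 -0.069 ]
```

```bash
python3 -m crank '[{"linear":[0.006,-0.05,0],"rot":[0,0,0],"hand":0},{"linear":[0.006,-0.05,0],"rot":[0,0,0],"hand":0},{"linear":[0,0,0],"rot":[0,0,0],"hand":0},{"linear":[0,0,0],"rot":[0,0,0],"hand":0}]'; python3 -c "
from h import *
y,M,p,o=yaw();print(y,M[:,0].round(3),p.round(4),mod(p),o['force'],o['opening']);snap('wrist','w6.png')"; python3 ck.py w6
```

```text
clock: 11.88
tool_pos: [0.6484, -0.1062, 0.0974]
orientation: [-84.8, 89.4, 12.1]
force: [2.0, 0.4, -2.2]
opening: 0.0329
-173.14559056790205 [ 0.011  0.002 -1.   ] [ 0.6484 -0.1062  0.0974] [-0.06076652 -0.07505868] [ 1.98149395  0.41120055 -2.21255896] 0.032921714608856345
```

View pics/w6z.png

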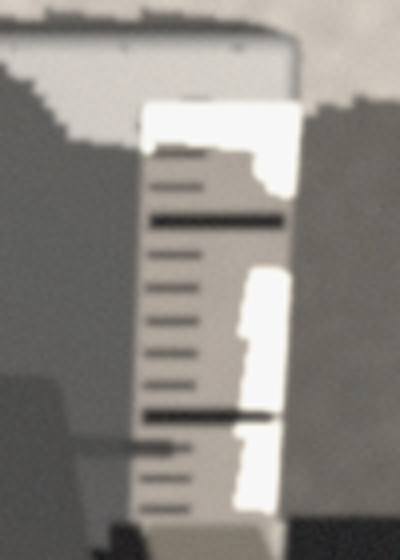

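```bash
python3 ms.py w6 165,416,.0335 165,220,.0335 170,448,.041
python3 -m crank '[{"linear":[0.005,-0.045,0],"rot":[0,0,0],"hand":0},{"linear":[0,0,0],"rot":[0,0,0],"hand":0},{"linear":[0,0,0],"rot":[0,0,0],"hand":0}]'; python3 -c "
from h import *
y,M,p,o=yaw();print(y,M[:,0].round(3),p.round(4),mod(p),o['force'],o['opening']);snap('wrist','w7.png')"; python3 ck.py w7
```

```text
165,416,.0335 [-0.0926 -0.077 ]
165,220,.0335 [-0.0914 -0.1074]
170,448,.041 [-0.0925 -0.0745]
clock: 12.3
tool_pos: [0.6487, -0.109, 0.0974]
orientation: [-84.4, 89.4, 12.5]
force: [4.0, 1.3, -2.2]
opening: 0.0331
-173.14417249352883 [ 0.011  0.002 -1.   ] [ 0.6487 -0.109   0.0974] [-0.06080722 -0.07785021] [ 3.98281293  1.33669356 -2.22508857] 0.03311829195861635
```

View pics/w7z.png

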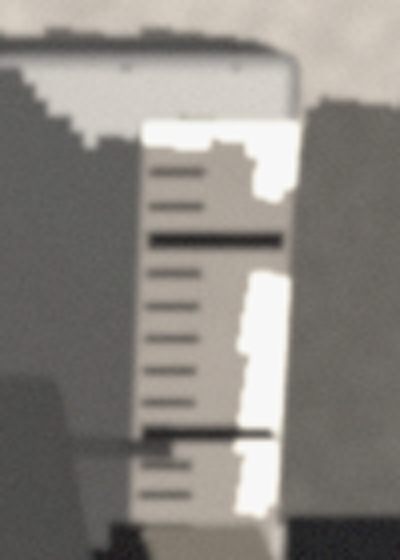

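```bash
python3 ms.py w7 165,434,.0335 165,434,.0345 165,240,.0335 170,448,.041
python3 - <<'E'
from h import *
s=dict(np.load('pics/w7.png.npz'));W=wcloud(s,dict(tool_pos=s['pos'],orientation=s['ori']))
print(np.nanmedian(W[200:255,370:395,2]),np.nanmedian(W[200:250,280:350,2]),W[225,395],W[260:264,355:374,2].round(3))
E
```

```text
165,434,.0335 [-0.0927 -0.0769]
165,434,.0345 [-0.0926 -0.0773]
165,240,.0335 [-0.0916 -0.1072]
170,448,.041 [-0.0925 -0.0773]
0.035142875606440444 0.03305357304743824 [ 0.60620076 -0.13468458  0.03514072] [[0.044 0.045 0.043 0.044 0.043 0.043 0.043 0.042 0.042 0.042 0.043 0.043
  0.042 0.042 0.041 0.043 0.042 0.042 0.036]
 [0.045 0.046 0.045 0.046 0.046 0.044 0.041 0.042 0.042 0.043 0.043 0.043
  0.043 0.044 0.044 0.043 0.044 0.043 0.035]
 [0.047 0.048 0.048 0.048 0.048 0.048 0.042 0.043 0.042 0.043 0.044 0.043
  0.043 0.043 0.044 0.042 0.042 0.042 0.034]
 [0.05  0.049 0.051 0.05  0.051 0.051 0.043 0.043 0.043 0.043 0.043 0.044
  0.043 0.043 0.043 0.043 0.043 0.042 0.035]]
```

```bash
python3 -m crank '[{"linear":[0,0,0],"rot":[0,0,0],"hand":0},{"linear":[0,0,0],"rot":[0,0,0],"hand":0},{"linear":[0,0,0],"rot":[0,0,0],"hand":0}]'; python3 -c "
from h import *
y,M,p,o=yaw();print(p.round(4),mod(p),o['force'],o['opening'],np.max(np.abs(o['qvel'])));snap('wrist','w8.png');snap('side','s8.png')"; python3 ck.py w8
```

```text
clock: 12.72
tool_pos: [0.6487, -0.109, 0.0975]
orientation: [-84.9, 89.3, 12.0]
force: [3.7, 0.1, -3.3]
opening: 0.0327
[ 0.6487 -0.109   0.0975] [-0.0607402  -0.07782115] [ 3.71583951  0.14386855 -3.28528484] 0.03265891849324695 0.09256321032641944
```

View pics/w8z.png

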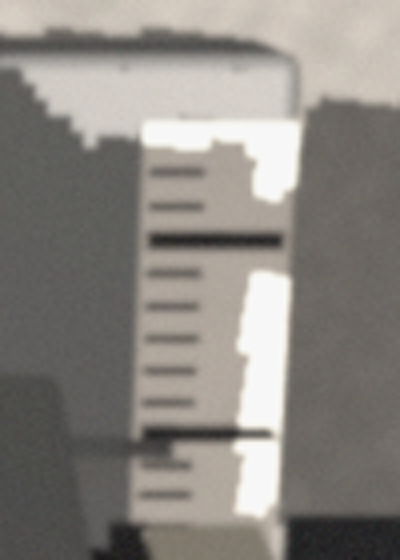

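View pics/s8.png

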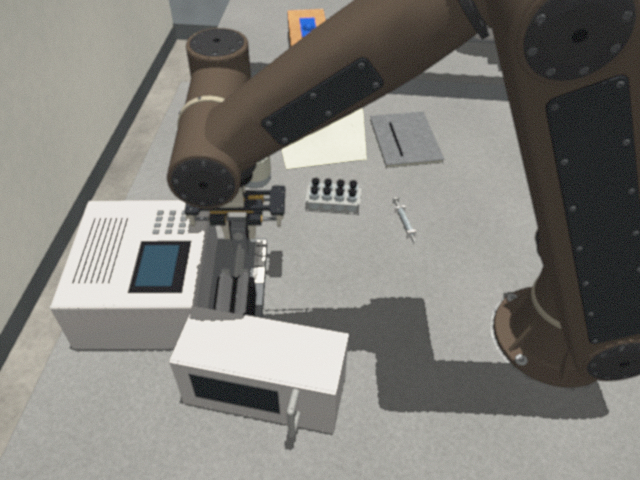

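The door is still wide open, and the rack and syringe have not moved. The pointer tip (crop 170,448) lines up with the middle mark (crop 165,434) once height parallax is allowed for. The pinch is steady at 33 mm, which means the button is in. I'm handing in.

```bash
python3 -c "
from h import *
print(ticket.close_job())"
```

```text
the job is handed in; nothing more can be done
None
```

The job is handed in. The door is open, and the gripper is still squeezing the release button with the drive arm held at the middle mark.

- **Door:** I gripped the bar handle and swung the door to about 102°, then let go. The final side picture shows it still wide open.
- **Button:** I pinched the head front to back before drawing the arm. The opening read 32.5 to 33.1 mm from then on, matching the 33 mm expected with the button in. That is inferred from the opening, since no picture shows the button itself.
- **Arm position:** I drew the arm out about 60.2 mm, against the 60.4 mm I had measured beforehand. In the wrist camera the pointer and middle mark agree along the arm's travel to about 0.5 mm. They look slightly apart in the raw picture because the pointer stands above the strip.
- **Rest of the scene:** the vial rack and syringe look unmoved in the last pictures. The robot arm hid the bottle in the final side view, but the overhead picture taken during the draw shows it in place.
- **Time and forces:** the clock stood at about 12.8 s at hand-in. The largest reading I saw was about 16 N, during the door swing, but I only read the force at the end of each move.

No check failed. While closing, the head turned out to sit about 2 to 4 mm further back than I had measured, so I shifted the gripper about 1 mm back and let it settle on the head. The contact force there stayed around 10 N.

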